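# Set the curing lamp hood to its preset angle and start it

### The arm

A 6-joint arm with a two-finger parallel gripper is mounted at the origin on a cart in front of the work surface, level with it; the furniture and walls round the work are solid. World frame = base frame: x ahead of the robot, y to its left, z up, the work surface at z = 0. Lengths are in m, angles in degrees, forces in N, time in s.
With the tool pointing down it reaches from about 0.3 to 0.75 m from the base axis. Payload 8.5 kg.
Tool frame: the origin (TCP) lies between the finger pads; the fingertips stand 17 mm ahead of it and the grasp point (between the pads) lies 2 mm behind it; z points along the fingers, y is the direction in which the jaws open and shut (so a half turn about z gives the same grasp; the last joint's range is limited). The gripper opens to 85 mm and grips with 20 to 120 N. Pads are 22 mm wide; open, the fingers measure 114 mm over their backs; the gripper's body (76 mm by 85 mm) begins 54 mm behind the grasp point. The pads swing forward as they close: fully open they stand 13 mm farther back than shut.
Start: joints at [57.107, 21.807, 74.336, -0, 83.858, -12.336], TCP at [0.193, 0.515, 0.209] pointing down, gripper open.
Joint ranges: [-178.18, 178.18], [-50.72, 133.34], [12.68, 142.11], [-81.47, 261.47], [9.98, 163.14], [-165.26, 165.26]. Speed limits (degrees/s): [136.94, 136.94, 180, 180, 180, 180].

### API

Orientations are given as a 3x3 rotation matrix whose columns are the frame's x, y, z axes.
In Python, from rig import readout, eyes, env gives the robot as it stands.
- The arm moves only by the tool arm_command, never from a script. Its argument "rows" is text: rows parted by semicolons, each of 7 numbers parted by spaces: the closure, from 0 (fully open) to 1 (shut), then the shift along the tool's x, y, z in mm, then the turn, a rotation vector about the tool's x, y, z in degrees. In form: grip dx dy dz rx ry rz; .... A call has 1 to 5 rows; each row shifts and turns the commanded pose from where the row before left it, along the tool's axes as they then stand; what a row does not reach is not made up. A row lasts 1/12 s, in which the tool goes at most 41.7 mm and 7.16 degrees, less where a joint would pass 70% of its speed; a pose out of reach is approached as far as the arm can. A call with a gripper value outside its range is refused whole. The fingers move at their own pace and stop on an object; "squeeze" is the grip in N (left out, the last holds). Time passes only in rows, so rows that do not move let the fingers close. It gives the time, the measured TCP pose, the force and the opening at its end, in the units of the state.
- readout.observe(): the state, without advancing time (a new reading comes with each control period).
- eyes.get_image(name): name is "scene" or "top" or "wrist"; returns the picture (420x560x3 uint8, red, green, blue); there is no depth.
- eyes.camera_model(name): a dict with "mtx" (3x3 intrinsics, pixels), "view" (4x4, takes a point from world to camera coordinates). Camera axes: x right, y up, looking along -z (the intrinsics and any distortion apply to the point x, -y, -z); pixel columns grow to the right and rows downward; lengths in m; the calibration is good to about 2 mm. A picture is of the moment at which its call begins: read the wrist's pose just before it. camera_model takes no time and is no camera call; for the wrist camera it gives the pose at the moment of the call.
- env.close_job(): hands the job in, once; it reports no verdict.
The state is a dict: "time_s": time; "q": joint angles; "qvel": joint speeds; "joint_efforts": joint torques, N m; "position": TCP position; "tool_rot": TCP orientation; "ft_force": force on the tool from outside, world axes, zero at the start; "wrist_torque": the same for the moment, N m; "grip_width": finger opening in m.
Only numpy, scipy, OpenCV 4.12 (cv2) and the standard library are available. Lean on these libraries where they do the work, as an engineer would, in place of code of your own. Each camera call takes 0.05 s, during which the arm holds its last target. There are 200 camera calls.

### The job

Raise the stiff hood of the curing lamp by its bar handle until it stands at the same angle as the preset arm beside it, and let go of it. Then press the start button on the unit's control strip fully down and release it. Leave the preset arm, the screen glass on the bed and the solder spool, screwdriver and curved tweezers lying about as they are.

Things in the scene. Friction and masses are not known exactly. Their poses are not given: they have to be found in the camera images.
- curing_unit: grey lamp unit fixed to the worktop, 170 (x) x 300 (y) x 40 mm; origin at the centre of its underside; its x axis points from its front (robot side) to its back, y to its left, z up. A bed with a 51 mm high rim, the hood over it, the preset arm with a bent-rod quadrant (120 mm radius about the hinge, standing up to 190 mm high) near its left end, a control strip with the start button on its right.
- hood_hinge (a point): point on the hood's hinge axis at the middle of the hood's width: at x +70, y +30, z +64 mm in the unit's frame. The axis is the unit's y axis. This point's own frame turns with the hood.
- hood (a joint): angle of the hood, rad: 0 closed (level), grows as its front edge is raised towards the back; 1.75 is its stop. The hinge is stiff: the hood stays wherever it is left and takes about 6 N at the handle to move. The hood is an aluminium panel 170 wide (y), 14 mm thick, its front edge 150 mm from the hinge axis.
- hood_handle (a point): middle of the hood's steel bar handle: a round bar 10 mm thick, parallel to the hinge, 114 mm free length, carried by two rods in the plane of the panel, 195 mm from the hinge axis and 45 mm ahead of the panel's front edge (40 mm open between bar and panel). The point's x axis lies in the plane of the hood, pointing from handle to hinge.
- preset (a joint): angle of the preset arm, rad, with the same zero, axis and sense as the hood's: this is the angle the hood must get. It stays where it is.
- preset_tip (a point): outer end of the preset arm: a slim black bar 9 mm wide with a white tip, 151 mm from the hinge axis, on the same axis as the hood, 14 mm clear of (beyond) the hood's left edge. The point's x axis lies along the arm, pointing to the hinge.
- start_top (a point): centre of the top of the start button, a round black button of 28 mm diameter in a grey housing on the control strip, 55 mm to the right of the hood's right edge; pressed straight down
- start (a joint): travel of the start button, m: 0 released, 0.006 fully pressed; it springs back, about 4 N
- screen_spare: loose dark phone screen glass, 143 x 70 x 5 mm, lying on the bed under the hood; origin under its centre; to be left alone
- solder_spool: loose solder spool, 54 mm diameter, 40 mm high, standing to the left of the unit; origin under its centre; to be left alone
- driver_black: loose black screwdriver, 146 x 13 x 12 mm, lying in front of the unit; to be left alone
- tweezers_curved: loose black curved tweezers, 122 x 29 x 10 mm, lying to the right in front of the unit; to be left alone

How it is judged:
By the outcome, as a careful person would: the job done as asked, in the order asked, and still so for the second after the job is handed in, with the robot touching nothing.
It also fails if it takes over 40 s, if anything falls off the work surface, if the arm or the gripper's body presses on something with over 40 N, if the wrist force passes 120 N, or if a joint passes its speed limit or range.

## Working session

There is one attempt and no reset: what is moved stays moved. The work goes in short steps, Python scripts to look and compute and a tool call to move; the robot and the scene stay as the last step left them, time stands still between calls to the robot, and variables do not carry over. Pictures are saved under pics/ and viewed, about 8 in all and at most 12, crops included, and the job is handed in when it is done.

Besides the shell and the picture viewer there is one more tool, called after "Request:" as a command line: name --argument value ..., lists and objects as JSON in quotes. arm_command: Moves the arm, as the interface text tells. Its arguments: {"type":"object","properties":{"rows":{"type":"string"},"squeeze":{"type":"number"}},"required":["rows"]}

```bash
ls; mkdir -p pics; python3 - <<'E'
from rig import readout, eyes, env
import cv2, numpy as np
for n in ("scene","top"):
    im=eyes.get_image(n); cv2.imwrite(f"pics/{n}0.png",im[:,:,::-1])
    m=eyes.camera_model(n); print(n,np.round(m["mtx"],1).tolist(),np.round(m["view"],4).tolist(),[k for k in m])
a=cv2.imread("pics/scene0.png");b=cv2.imread("pics/top0.png")
s=readout.observe();print(s)
E
```

```text
pics
scene [[417.2, 0.0, 272.5], [0.0, 417.2, 210.7], [0.0, 0.0, 1.0]] [[0.6762, -0.7364, 0.022, -0.4419], [0.3738, 0.3686, 0.8511, -0.2077], [-0.6349, -0.5673, 0.5245, -0.9432], [0.0, 0.0, 0.0, 1.0]] ['mtx', 'view']
top [[425.5, 0.0, 278.8], [0.0, 425.5, 211.8], [0.0, 0.0, 1.0]] [[-0.0073, -0.9998, 0.0163, -0.1705], [0.9955, -0.0057, 0.0942, -0.5135], [-0.094, 0.017, 0.9954, -1.2774], [0.0, 0.0, 0.0, 1.0]] ['mtx', 'view']
{'time_s': 0.1, 'q': array([ 5.71084618e+01,  2.18366700e+01,  7.43788689e+01,  7.41834447e-04,
        8.38578608e+01, -1.23352174e+01]), 'qvel': array([ 0.01396615, -0.06342874, -0.20577936, -0.11692838, -0.03031016,
       -0.05421242]), 'joint_efforts': array([ 4.34392132e-03, -4.49216330e+01, -2.31659174e+01, -1.16769352e-04,
        3.62976876e-03,  3.15679779e-05]), 'position': array([0.192955  , 0.51473658, 0.20858692]), 'tool_rot': array([[-9.36326899e-01,  3.51128807e-01, -7.06492841e-04],
       [ 3.51129401e-01,  9.36326333e-01, -1.06872017e-03],
       [ 2.86249412e-04, -1.24874185e-03, -9.99999179e-01]]), 'ft_force': array([ 0.40345097,  0.64364403, -0.05084867]), 'wrist_torque': array([-0.03732706, -0.00285314,  0.02454309]), 'grip_width': 0.08533181456100257}
```

View pics/scene0.png

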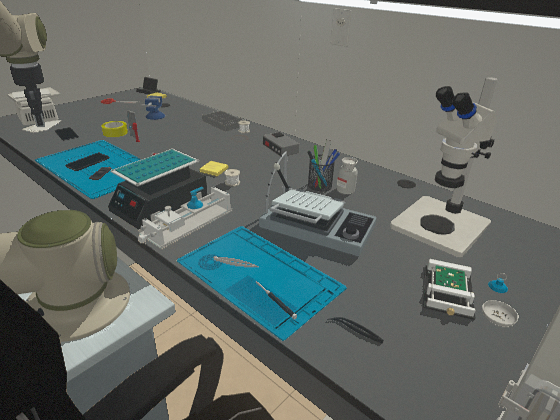

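View pics/top0.png

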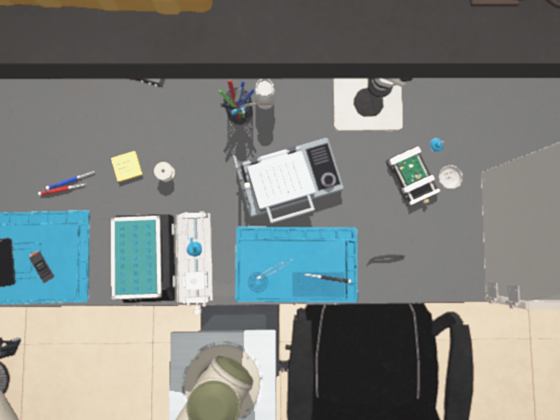

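The unit is in the top view around (292,180), turned slightly anticlockwise; its button is at about (327,180). The scene view shows it at (315,215), with the preset arm standing steeply at (280,170). I'll zoom both.

```bash
python3 - <<'E'
import cv2, numpy as np
a=cv2.imread("pics/scene0.png")[145:265,245:385];b=cv2.imread("pics/top0.png")[130:230,225:350]
a=cv2.resize(a,(700,600),interpolation=cv2.INTER_CUBIC);b=cv2.resize(b,(750,600),interpolation=cv2.INTER_CUBIC)
cv2.imwrite("pics/a1.png",a);cv2.imwrite("pics/b1.png",b)
E
```

```text
(no output)
```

View pics/a1.png

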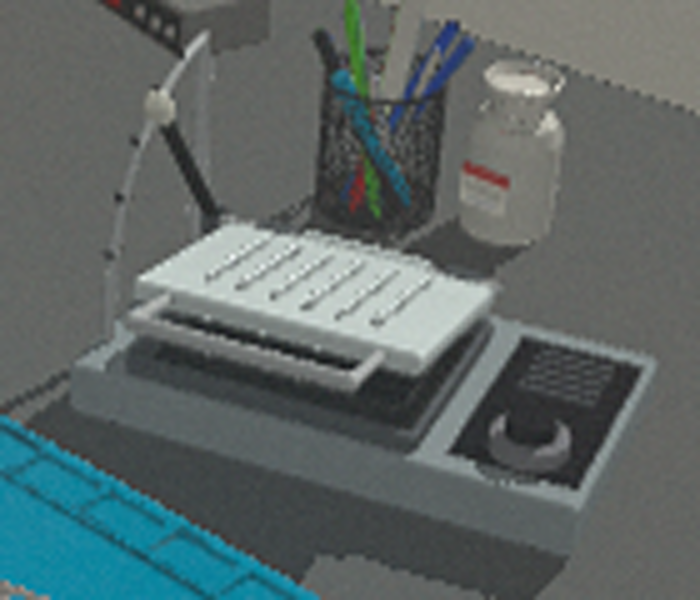

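View pics/b1.png

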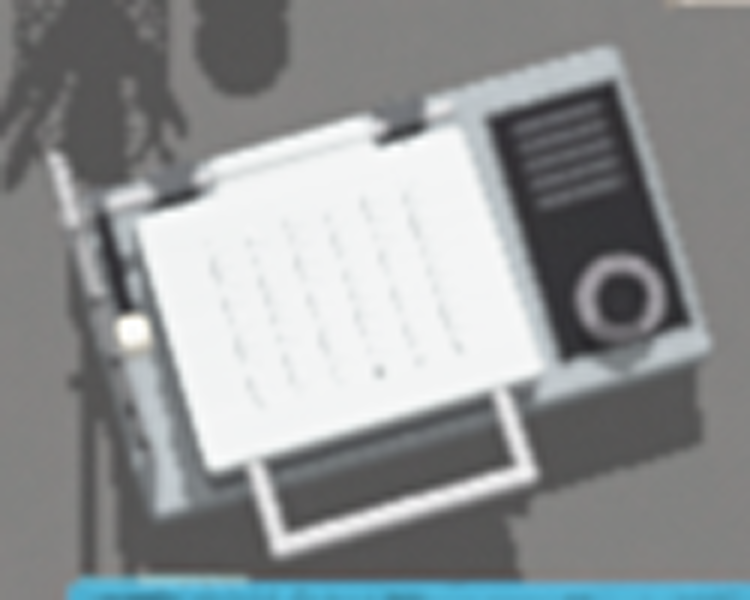

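```bash
cat > h.py <<'E'
from rig import readout, eyes, env
import cv2, numpy as np
from scipy.optimize import least_squares
def proj(m,P):
    c=m["view"]@np.append(P,1); p=m["mtx"]@np.array([c[0],-c[1],-c[2]]); return p[:2]/p[2]
def world(v,P):
    c,s=np.cos(v[2]),np.sin(v[2]); return np.array([v[0]+c*P[0]-s*P[1],v[1]+s*P[0]+c*P[1],P[2]])
def hin(r,y,a,n=0): # radius, y, angle, normal offset
    return np.array([.07-r*np.cos(a)+n*np.sin(a)*1, y, .064+r*np.sin(a)+n*np.cos(a)])
E
cat > fit.py <<'E'
from h import *
mt=eyes.camera_model("top");ms=eyes.camera_model("scene")
T=lambda u,v:((u+.5)/6-.5+225,(v+.5)/6-.5+130); S=lambda u,v:((u+.5)/5-.5+245,(v+.5)/5-.5+145)
def pts(v):
    a,p,bx,bz,hw=v[3:8]
    return [(mt,(.085,-.15,.04),T(615,45)),(mt,(-.085,-.15,.04),T(710,345)),(mt,(-.085,.15,.04),T(155,515)),
     (mt,hin(.15,.115,a,.007),T(212,470)),(mt,hin(.15,-.055,a,.007),T(545,372)),
     (mt,hin(.195,.03+hw,a),T(280,548)),(mt,hin(.195,.03-hw,a),T(532,475)),(mt,hin(.151,.129,p),T(132,332)),(mt,(bx,-.11,bz),T(620,297)),
     (ms,(-.085,-.15,.04),S(580,508)),(ms,(.085,-.15,.04),S(655,355)),(ms,(-.085,.15,.04),S(72,375)),
     (ms,hin(.15,.115,a,.007),S(135,278)),(ms,hin(.15,-.055,a,.007),S(424,357)),
     (ms,hin(.195,.03+hw,a),S(133,318)),(ms,hin(.195,.03-hw,a),S(358,380)),(ms,hin(.151,.129,p),S(160,105)),(ms,(bx,-.11,bz),S(528,430))]
f=lambda v:np.concatenate([proj(m,world(v,P))-np.array(q) for m,P,q in pts(v)])
best=min((least_squares(f,[.45,-.25,y,.1,.9,-.03,.05,.06],loss="soft_l1") for y in (0,.25,-.25)),key=lambda r:r.cost)
v=best.x; print(np.round(v,4),np.degrees(v[2:5]),best.cost); print(np.round(f(v).reshape(-1,2),1).tolist())
print("handle",world(v,hin(.195,.03,v[3])),"target",world(v,hin(.195,.03,v[4])),"hinge",world(v,(.07,.03,.064)),"btn",world(v,(v[5],-.11,v[6])))
np.save("v.npy",v)
E
python3 fit.py
```

```text
[ 0.622  -0.2053  0.2918  0.2098  0.9554 -0.0473  0.0542  0.0634] [16.72045639 12.02335221 54.74291584] 8.662465408947178
[[0.1, -1.6], [1.2, 0.6], [-0.5, 1.0], [-0.5, -0.1], [0.2, -0.8], [-0.0, -0.3], [0.1, -1.0], [0.7, 0.7], [0.6, -0.1], [0.1, 0.4], [1.1, -0.0], [-1.0, -2.1], [-0.6, -0.1], [0.0, -0.6], [-0.4, 0.6], [-0.6, 0.3], [-0.4, -2.6], [0.5, 0.2]]
handle [ 0.49778381 -0.21129663  0.10462052] target [ 0.57263846 -0.18881002  0.22323119] hinge [ 0.68044228 -0.15642537  0.064     ] btn [ 0.6084031  -0.32424673  0.0541591 ]
```

Request:
arm_command --rows "0 0 0 -30 0 0 0; 0 0 0 -35 0 0 0; 0 0 0 -30 0 0 0; 0 -24 -31 0 0 0 0; 0 -24 -31 0 0 0 0"

```text
time_s: 0.52
position: [0.2165, 0.4403, 0.3051]
tool_rot: [[-0.937, 0.349, 0.002], [0.349, 0.937, 0.002], [-0.001, 0.003, -1.0]]
ft_force: [1.4, -1.3, 0.4]
grip_width: 0.0852
```

Request:
arm_command --rows "0 -24 -31 0 0 0 0; 0 -24 -31 0 0 0 0; 0 -24 -31 0 0 0 0; 0 -24 -31 0 0 0 0; 0 -24 -31 0 0 0 0"

```text
time_s: 0.93
position: [0.2739, 0.2511, 0.3039]
tool_rot: [[-0.937, 0.351, -0.0], [0.351, 0.937, -0.0], [0.0, -0.0, -1.0]]
ft_force: [1.8, 0.1, 0.3]
grip_width: 0.0859
```

Request:
arm_command --rows "0 -24 -31 0 0 0 0; 0 -24 -31 0 0 0 0; 0 -24 -31 0 0 0 0; 0 -24 -31 0 0 0 0; 0 -24 -31 0 0 0 0"

```text
time_s: 1.35
position: [0.3319, 0.0637, 0.3041]
tool_rot: [[-0.936, 0.351, 0.0], [0.351, 0.936, 0.0], [-0.0, 0.0, -1.0]]
ft_force: [2.5, 0.2, -0.0]
grip_width: 0.0855
```

Request:
arm_command --rows "0 -24 -31 0 0 0 0; 0 -24 -31 0 0 0 0; 0 -24 -31 0 0 0 0; 0 -24 -31 0 0 0 0; 0 -24 -31 0 0 0 0"

```text
time_s: 1.77
position: [0.39, -0.1238, 0.304]
tool_rot: [[-0.936, 0.352, -0.0], [0.352, 0.936, 0.0], [0.0, 0.0, -1.0]]
ft_force: [0.8, 0.8, 0.1]
grip_width: 0.0855
```

Request:
arm_command --rows "0 -24 -31 0 0 0 0; 0 -24 -31 0 0 0 0; 0 0 0 0 0 0 6.6; 0 0 0 0 0 0 6.6; 0 0 0 0 0 0 6.6"

```text
time_s: 2.18
position: [0.4132, -0.1973, 0.3034]
tool_rot: [[-0.758, 0.653, -0.001], [0.653, 0.758, 0.001], [0.002, 0.0, -1.0]]
ft_force: [-0.2, -0.2, -0.0]
grip_width: 0.0853
```

Request:
arm_command --rows "0 0 0 0 0 0 6.6; 0 0 0 0 0 0 6.6; 0 0 0 0 0 0 6.6; 0 0 0 0 0 0 6.6; 0 0 0 0 0 0 6.6"

```text
time_s: 2.6
position: [0.4131, -0.1965, 0.3038]
tool_rot: [[-0.281, 0.96, -0.001], [0.96, 0.281, 0.001], [0.001, -0.0, -1.0]]
ft_force: [-0.4, 0.4, 0.3]
grip_width: 0.0852
```

Request:
arm_command --rows "0 0 0 0 -6.6 0 0; 0 0 0 0 -6.6 0 0; 0 0 0 0 -6.6 0 0; 0 0 0 0 -6.6 0 0; 0 0 0 0 -6.6 0 0"

```text
time_s: 3.02
position: [0.4133, -0.1967, 0.3047]
tool_rot: [[-0.286, 0.8, 0.527], [0.958, 0.24, 0.155], [-0.002, 0.549, -0.836]]
ft_force: [0.8, -0.1, -0.4]
grip_width: 0.0853
```

Request:
arm_command --rows "0 0 0 0 0 0 0; 0 0 0 0 0 0 0"

```text
time_s: 3.18
position: [0.4124, -0.1972, 0.3037]
tool_rot: [[-0.284, 0.806, 0.52], [0.959, 0.238, 0.155], [0.001, 0.543, -0.84]]
ft_force: [-0.2, -0.4, 0.2]
grip_width: 0.0856
```

```bash
python3 - <<'E'
from h import *
im=eyes.get_image("wrist"); cv2.imwrite("pics/w1.png",im[:,:,::-1]); m=eyes.camera_model("wrist"); np.savez("w1.npz",**m)
print(readout.observe()["q"], np.round(np.linalg.inv(m["view"]),3))
v=np.load("v.npy")
for n,P in dict(h1=hin(.195,.09,v[3]),h2=hin(.195,-.03,v[3]),pt=hin(.151,.129,v[4]),hg=(.07,.129,.064),btn=(v[5],-.11,v[6]),c=(-.085,-.15,.04)).items(): print(n,proj(m,world(v,P)).round(0))
E
```

```text
[-60.99623165  -0.2618983   94.39519455  32.56564376  79.8095633
 -81.75403781] [[ 0.805 -0.135 -0.577  0.308]
 [ 0.239  0.965  0.108 -0.158]
 [ 0.542 -0.226  0.809  0.442]
 [ 0.     0.     0.     1.   ]]
h1 [246. 156.]
h2 [249. 254.]
pt [368. 120.]
hg [348. 118.]
btn [279. 280.]
c [253. 307.]
```

View pics/w1.png

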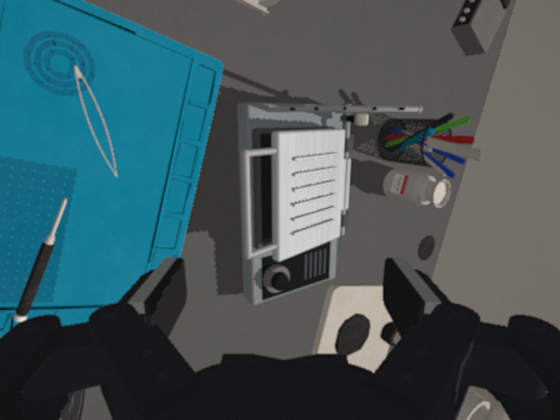

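Wrist view: handle bar ends at about (249,152) and (249,252), within 2–4 px of the fit; the preset tip is at (363,119) and the button at (275,280). Going to pregrasp.

Request:
arm_command --rows "0.6 -10 -10 33 0 0 0; 0.6 -10 -11 33 0 0 0; 0.6 -9 -11 33 0 0 0; 0.6 -9 -10 33 0 0 0; 0.6 0 0 0 0 0 0"

```text
time_s: 3.65
position: [0.4599, -0.221, 0.1655]
tool_rot: [[-0.29, 0.807, 0.515], [0.957, 0.239, 0.163], [0.008, 0.541, -0.841]]
ft_force: [0.1, 0.7, 0.3]
grip_width: 0.034
```

Request:
arm_command --rows "0.6 0 0 0 0 0 0; 0.6 0 0 0 0 0 0"

```text
time_s: 3.82
position: [0.46, -0.2225, 0.1722]
tool_rot: [[-0.288, 0.803, 0.522], [0.958, 0.243, 0.156], [-0.002, 0.545, -0.839]]
ft_force: [-0.9, 0.7, 0.5]
grip_width: 0.0341
```

```bash
python3 - <<'E'
from h import *
s=readout.observe();im=eyes.get_image("wrist"); cv2.imwrite("pics/w2.png",im[:,:,::-1]); m=eyes.camera_model("wrist"); np.savez("w2.npz",**m)
v=np.load("v.npy")
print(s["tool_rot"].T@(world(v,hin(.195,.03,v[3]))-s["position"]))
for n,P in dict(h1=hin(.195,.09,v[3]),h2=hin(.195,-.03,v[3]),fl=hin(.15,.115,v[3],.007),fr=hin(.15,-.055,v[3],.007),pt=hin(.151,.129,v[4]),hg=(.07,.129,.064)).items(): print(n,proj(m,world(v,P)).round(0))
E
```

```text
[-8.77815674e-05 -3.73729841e-03  7.81050298e-02]
h1 [279. 125.]
h2 [280. 277.]
fl [327.  90.]
fr [321. 288.]
pt [484.  64.]
hg [408.  84.]
```

View pics/w2.png

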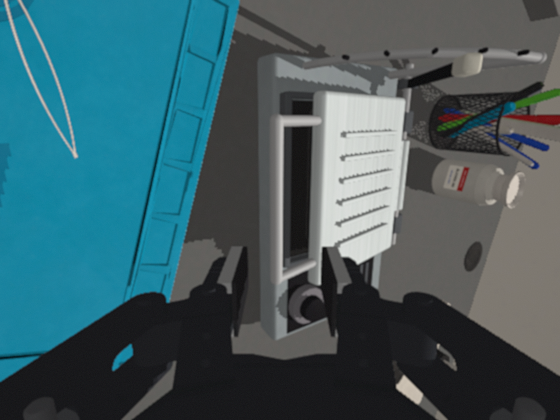

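Wrist view: bar at column ~278, between the fingers (247–323); preset tip at (482,65), and the fit predicted (484,64). The model holds, so I'm moving in to grasp.

Request:
arm_command --rows "0.6 0 -2 20 0 0 0; 0.6 0 -2 20 0 0 0; 0.6 0 0 20 0 0 0; 0.6 0 0 19 0 0 0; 0.6 0 0 0 0 0 0"

```text
time_s: 4.28
position: [0.4979, -0.2104, 0.1019]
tool_rot: [[-0.288, 0.803, 0.521], [0.958, 0.241, 0.157], [0.0, 0.545, -0.839]]
ft_force: [-0.2, 1.0, 0.1]
grip_width: 0.0339
```

Request:
arm_command --rows "1 0 0 0 0 0 0; 1 0 0 0 0 0 0; 1 0 0 0 0 0 0; 1 0 0 0 0 0 0; 1 0 0 0 0 0 0" --squeeze 35

```text
time_s: 4.7
position: [0.4972, -0.2116, 0.1029]
tool_rot: [[-0.286, 0.803, 0.523], [0.958, 0.24, 0.155], [-0.001, 0.545, -0.838]]
ft_force: [0.5, -0.2, 0.0]
grip_width: 0.0002
```

Fingers shut on nothing. Look.

```bash
python3 - <<'E'
from h import *
s=readout.observe();im=eyes.get_image("wrist"); m=eyes.camera_model("wrist"); im=np.ascontiguousarray(im[:,:,::-1])
v=np.load("v.npy")
for n,P in dict(h1=hin(.195,.09,v[3]),h2=hin(.195,-.03,v[3]),hm=hin(.195,.03,v[3]),fl=hin(.15,.115,v[3],.007)).items(): print(n,proj(m,world(v,P)).round(0))
print("tip",proj(m,s["position"]+.017*s["tool_rot"][:,2]),proj(m,s["position"]))
cv2.imwrite("pics/w3.png",im)
sc=eyes.get_image("scene")[145:265,245:385,::-1]; cv2.imwrite("pics/s3.png",np.hstack([im,cv2.resize(sc,(240,206)).repeat(1,0) if 0 else np.zeros((420,1,3),np.uint8)]))
cv2.imwrite("pics/s3.png",cv2.resize(sc,None,fx=5,fy=5,interpolation=cv2.INTER_CUBIC))
E
```

```text
h1 [288. 131.]
h2 [288. 343.]
hm [288. 247.]
fl [356.  80.]
tip [284.9486757  234.91302974] [285.01662759 246.163874  ]
```

View pics/w3.png

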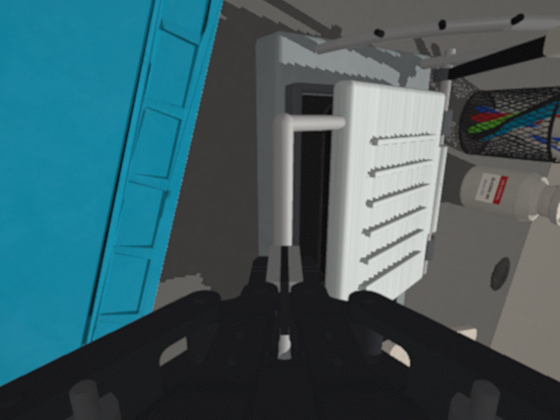

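```bash
python3 - <<'E'
import cv2,numpy as np
a=cv2.resize(cv2.imread("pics/w3.png")[210:370,230:340],(385,560),interpolation=cv2.INTER_CUBIC)
b=cv2.resize(cv2.imread("pics/s3.png")[150:500,50:450],(400,350)); b=cv2.copyMakeBorder(b,0,210,0,0,0)
cv2.imwrite("pics/c3.png",np.hstack([a,b]))
E
```

```text
(no output)
```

View pics/c3.png

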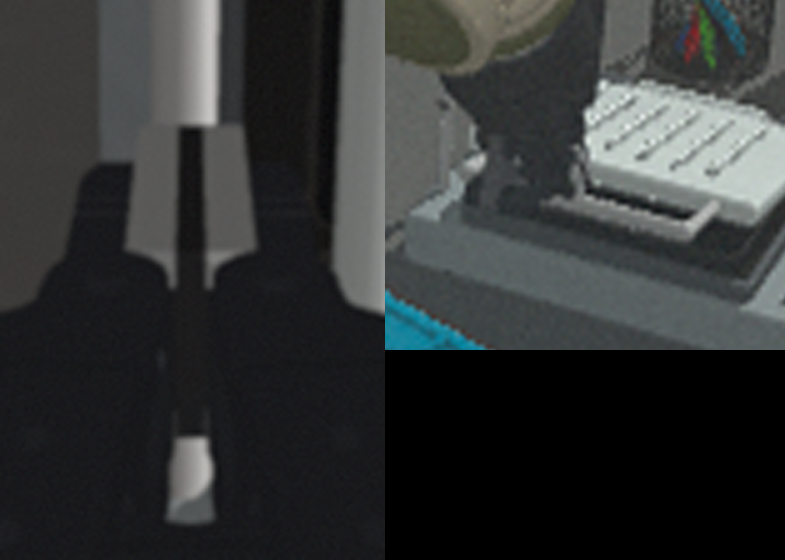

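```bash
python3 - <<'E'
from h import *
s=readout.observe(); m=eyes.camera_model("wrist");R=s["tool_rot"];p=s["position"]
for z in (-40,-20,0,17,30): print(z,[proj(m,p+R@np.array([x,y,z])/1e3).round(0).tolist() for x in (-11,0,11) for y in (0,10)])
C=np.linalg.inv(m["view"]); print("cam in tool",R.T@(C[:3,3]-p),"axes",(R.T@C[:3,:3]).round(3), m["mtx"])
print(s["joint_efforts"],s["ft_force"],s["wrist_torque"],s["grip_width"])
E
```

```text
-40 [[285.0, 306.0], [308.0, 306.0], [285.0, 283.0], [309.0, 283.0], [285.0, 258.0], [310.0, 258.0]]
-20 [[285.0, 283.0], [306.0, 283.0], [285.0, 262.0], [306.0, 262.0], [285.0, 240.0], [306.0, 240.0]]
0 [[285.0, 265.0], [303.0, 265.0], [285.0, 246.0], [304.0, 246.0], [285.0, 226.0], [304.0, 226.0]]
17 [[285.0, 252.0], [302.0, 252.0], [285.0, 235.0], [302.0, 235.0], [285.0, 217.0], [302.0, 217.0]]
30 [[285.0, 244.0], [301.0, 244.0], [285.0, 227.0], [301.0, 227.0], [285.0, 210.0], [301.0, 210.0]]
cam in tool [ 0.06785665 -0.00033838 -0.16407972] axes [[-0.     0.963  0.269]
 [ 1.     0.     0.   ]
 [ 0.     0.269 -0.963]] [[330.40979561   0.         284.04253609]
 [  0.         330.40979561 205.94876609]
 [  0.           0.           1.        ]]
[-2.80778424e-02 -3.73267329e+01 -1.56684405e+01  1.16654690e+00
  1.66300773e-01  2.95014615e-03] [ 1.21319716  0.38912986 -0.57220856] [-0.08786912  0.25867755 -0.01606034] -1.669194013404488e-05
```

```bash
python3 - <<'E'
from h import *
s=readout.observe(); R=s["tool_rot"];p=s["position"]
o=[]
for n in("scene","top"):
    m=eyes.camera_model(n); im=np.ascontiguousarray(eyes.get_image(n)[:,:,::-1]); c=proj(m,p).astype(int)
    k=8; x0,y0=c[0]-25,c[1]-45; a=cv2.resize(im[y0:y0+70,x0:x0+50],None,fx=k,fy=k,interpolation=cv2.INTER_CUBIC)
    for z,col in((-40,(0,255,0)),(0,(0,0,255)),(17,(255,0,255))):
        for y in (-12,12) if z==-40 else (-4,4):
            q=((proj(m,p+R@np.array([0,y,z])/1e3)-[x0,y0]+.5)*k).astype(int); cv2.circle(a,tuple(int(i) for i in q),4,col,-1)
    o.append(a)
cv2.imwrite("pics/m4.png",np.hstack(o))
E
```

```text
(no output)
```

View pics/m4.png

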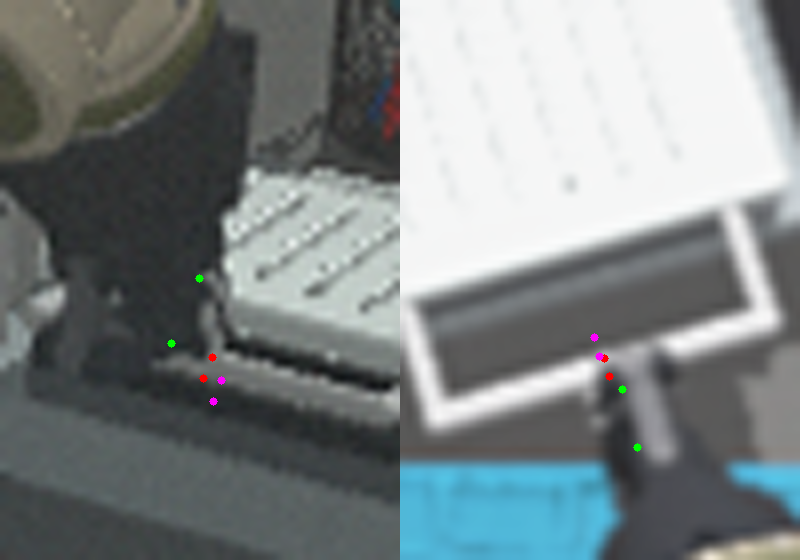

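The wrist picture has the shut fingertips lined up with the bar in column (284–285) but behind it: they end before the bar. In the top view the real tips also sit about 10 mm to the right of where the pose says. So I'll open, go deeper along the fingers, and close by feel.

Request:
arm_command --rows "0.6 0 0 0 0 0 0; 0.6 0 0 0 0 0 0; 0.6 0 0 0 0 0 0; 0.6 0 0 0 0 0 0; 0.6 0 0 8 0 0 0"

```text
time_s: 5.32
position: [0.5017, -0.2104, 0.096]
tool_rot: [[-0.286, 0.803, 0.523], [0.958, 0.241, 0.155], [-0.002, 0.545, -0.838]]
ft_force: [1.0, -0.6, -0.2]
grip_width: 0.0344
```

Request:
arm_command --rows "0.6 0 0 8 0 0 0; 0.6 0 0 4 0 0 0; 0.6 0 0 0 0 0 0"

```text
time_s: 5.57
position: [0.5079, -0.2074, 0.0842]
tool_rot: [[-0.287, 0.804, 0.521], [0.958, 0.24, 0.158], [0.002, 0.544, -0.839]]
ft_force: [-0.1, 0.4, 0.3]
grip_width: 0.0338
```

Request:
arm_command --rows "1 0 0 0 0 0 0; 1 0 0 0 0 0 0; 1 0 0 0 0 0 0; 1 0 0 0 0 0 0; 1 0 0 0 0 0 0"

```text
time_s: 5.98
position: [0.5071, -0.2082, 0.0852]
tool_rot: [[-0.286, 0.804, 0.521], [0.958, 0.24, 0.156], [-0.0, 0.544, -0.839]]
ft_force: [-5.6, -1.9, -0.4]
grip_width: 0.0074
```

Contact near the tips (7 mm). Open and go ~14 mm deeper.

Request:
arm_command --rows "0.6 0 0 0 0 0 0; 0.6 0 0 0 0 0 0; 0.6 0 0 0 0 0 0; 0.6 0 0 0 0 0 0; 0.6 0 0 7 0 0 0"

```text
time_s: 6.4
position: [0.5116, -0.2074, 0.0801]
tool_rot: [[-0.286, 0.803, 0.523], [0.958, 0.241, 0.155], [-0.002, 0.545, -0.838]]
ft_force: [0.4, -0.1, 0.7]
grip_width: 0.0342
```

Request:
arm_command --rows "0.6 0 0 7 0 0 0; 0.6 0 0 0 0 0 0; 0.6 0 0 0 0 0 0"

```text
time_s: 6.65
position: [0.5151, -0.2055, 0.073]
tool_rot: [[-0.287, 0.804, 0.521], [0.958, 0.24, 0.157], [0.001, 0.544, -0.839]]
ft_force: [0.2, -0.2, 0.1]
grip_width: 0.0343
```

Request:
arm_command --rows "1 0 0 0 0 0 0; 1 0 0 0 0 0 0; 1 0 0 0 0 0 0; 1 0 0 0 0 0 0; 1 0 0 0 0 0 0"

```text
time_s: 7.07
position: [0.5146, -0.206, 0.0735]
tool_rot: [[-0.286, 0.804, 0.521], [0.958, 0.24, 0.156], [-0.0, 0.544, -0.839]]
ft_force: [-6.2, -1.7, 0.3]
grip_width: 0.0086
```

```bash
python3 - <<'E'
from h import *
im=eyes.get_image("wrist"); s=readout.observe(); m=eyes.camera_model("wrist"); im=np.ascontiguousarray(im[:,:,::-1])
cv2.imwrite("pics/w5.png",im); print(s["ft_force"],s["wrist_torque"],s["grip_width"],s["position"])
v=np.load("v.npy")
for n,P in dict(h1=hin(.195,.0934,v[3]),h2=hin(.195,-.0334,v[3]),fl=hin(.15,.115,v[3],.007),pt=hin(.151,.129,v[4])).items(): print(n,proj(m,world(v,P)).round(0))
E
```

```text
[-5.15895952 -0.81583021  0.47750174] [-0.31383268  0.96163279 -0.05313044] 0.008577578901335791 [ 0.51456922 -0.2060662   0.07348182]
h1 [291. 127.]
h2 [290. 397.]
fl [374.  74.]
pt [717.  10.]
```

View pics/w5.png

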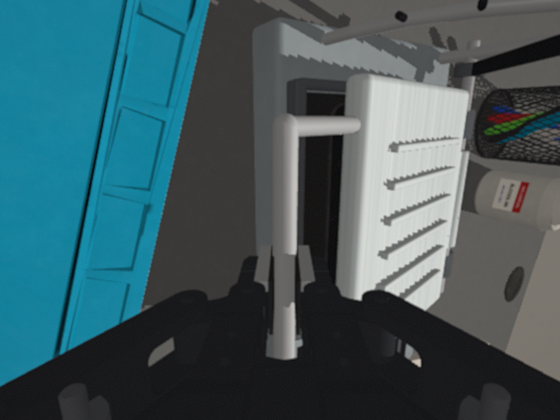

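Now gripped: the bar runs between the pads at column 285. I'll cross-check the hood angle against the wrist views before moving.

```bash
python3 - <<'E'
from h import *
m5=eyes.camera_model("wrist"); m2=np.load("w2.npz"); v=np.load("v.npy")
for a in (0,4,8,12,16):
    r=np.radians(a); print(a,[[n]+[proj(m,world(v,P)).round(0).tolist() for P in (hin(.195,.092,r),hin(.195,-.032,r),hin(.15,.115,r,.007),hin(.0,.115,r,.007),(-.085,.15,.04))] for n,m in (("w2",m2),("w5",m5))])
s=readout.observe()
for n in("top","scene"):
    m=eyes.camera_model(n); print(n,proj(m,s["position"]))
E
```

```text
0 [['w2', [248.0, 121.0], [252.0, 262.0], [299.0, 92.0], [412.0, 97.0], [274.0, 52.0]], ['w5', [235.0, 127.0], [244.0, 350.0], [320.0, 79.0], [478.0, 90.0], [279.0, 15.0]]]
4 [['w2', [257.0, 121.0], [260.0, 268.0], [307.0, 92.0], [413.0, 97.0], [274.0, 52.0]], ['w5', [249.0, 128.0], [256.0, 364.0], [335.0, 77.0], [478.0, 90.0], [279.0, 15.0]]]
8 [['w2', [267.0, 122.0], [269.0, 274.0], [317.0, 91.0], [413.0, 97.0], [274.0, 52.0]], ['w5', [267.0, 129.0], [271.0, 379.0], [353.0, 75.0], [478.0, 90.0], [279.0, 15.0]]]
12 [['w2', [279.0, 122.0], [280.0, 279.0], [327.0, 90.0], [413.0, 97.0], [274.0, 52.0]], ['w5', [290.0, 130.0], [290.0, 395.0], [373.0, 74.0], [479.0, 90.0], [279.0, 15.0]]]
16 [['w2', [294.0, 122.0], [292.0, 285.0], [339.0, 90.0], [413.0, 97.0], [274.0, 52.0]], ['w5', [319.0, 132.0], [312.0, 412.0], [397.0, 72.0], [479.0, 90.0], [279.0, 15.0]]]
top [289.98914859 209.45188874]
scene [294.68805458 221.46530275]
```

Request:
arm_command --rows "1 0 6 -7 0 0 0; 1 0 6 -5 0 0 0; 1 0 7 -5 0 0 0; 1 0 7 -5 0 0 0; 1 0 0 0 0 0 0" --squeeze 45

```text
time_s: 7.53
position: [0.5237, -0.2034, 0.1068]
tool_rot: [[-0.287, 0.804, 0.521], [0.958, 0.242, 0.155], [-0.001, 0.543, -0.84]]
ft_force: [-13.0, -3.7, 7.6]
grip_width: 0.008
```

Request:
arm_command --rows "1 0 0 0 0 0 0; 1 0 0 0 0 0 0"

```text
time_s: 7.7
position: [0.5237, -0.2034, 0.1066]
tool_rot: [[-0.287, 0.804, 0.521], [0.958, 0.241, 0.155], [-0.001, 0.544, -0.839]]
ft_force: [-13.4, -2.6, 7.9]
grip_width: 0.008
```

```bash
sed -e 's/print("handle.*//' -e 's/np.save.*//' fit.py > fit2.py; cat >> fit2.py <<'E'
def g(w):
    v=w[:8]; o=w[8:11]
    return np.concatenate([proj(m,world(v,P)+np.array([0,0,o[0]]) )-np.array(q)+(np.array(o[1:3]) if m is ms else 0) for m,P,q in pts(v)])
r=least_squares(g,np.r_[v,0,0,0],loss="soft_l1"); print(np.round(r.x,4),np.degrees(r.x[2:5]),r.cost)
print(np.round(g(r.x).reshape(-1,2),1).tolist())
E
python3 fit2.py
```

```text
[ 0.622  -0.2053  0.2918  0.2098  0.9554 -0.0473  0.0542  0.0634] [16.72045639 12.02335221 54.74291584] 8.662465408947178
[[0.1, -1.6], [1.2, 0.6], [-0.5, 1.0], [-0.5, -0.1], [0.2, -0.8], [-0.0, -0.3], [0.1, -1.0], [0.7, 0.7], [0.6, -0.1], [0.1, 0.4], [1.1, -0.0], [-1.0, -2.1], [-0.6, -0.1], [0.0, -0.6], [-0.4, 0.6], [-0.6, 0.3], [-0.4, -2.6], [0.5, 0.2]]
[ 0.6235 -0.2056  0.2942  0.2271  0.9657 -0.0469  0.057   0.0641 -0.0191
  0.0835 -4.8363] [16.85788204 13.01085288 55.33323374] 6.214444592224907
[[-0.7, -0.4], [0.3, 0.9], [0.0, 1.1], [-0.2, -0.1], [-0.3, -0.8], [-0.1, -0.5], [-0.1, -1.3], [1.1, 0.8], [-0.1, 0.1], [-0.2, 1.2], [0.5, 0.4], [-0.5, -1.4], [-0.1, -0.0], [0.1, -0.4], [-0.1, 0.5], [-0.1, 0.4], [0.1, -1.8], [0.4, 0.0]]
```

Request:
arm_command --rows "1 0 7 -5 0 0 0; 1 0 7 -5 0 0 0; 1 0 8 -5 0 0 0; 1 0 8 -4 0 0 0; 1 0 0 0 0 0 0"

```text
time_s: 8.12
position: [0.5388, -0.199, 0.1393]
tool_rot: [[-0.287, 0.803, 0.522], [0.958, 0.241, 0.155], [-0.001, 0.545, -0.839]]
ft_force: [-5.2, -1.4, 6.7]
grip_width: 0.0081
```

Request:
arm_command --rows "1 0 0 0 0 0 0; 1 0 0 0 0 0 0"

```text
time_s: 8.28
position: [0.5387, -0.199, 0.1392]
tool_rot: [[-0.286, 0.803, 0.523], [0.958, 0.241, 0.155], [-0.001, 0.546, -0.838]]
ft_force: [-4.8, 0.9, 5.6]
grip_width: 0.0082
```

Request:
arm_command --rows "1 0 8 -4 0 0 0; 1 0 9 -3 0 0 0; 1 0 9 -3 0 0 0; 1 0 9 -3 0 0 0; 1 0 0 0 0 0 0"

```text
time_s: 8.7
position: [0.5602, -0.1928, 0.1694]
tool_rot: [[-0.287, 0.803, 0.522], [0.958, 0.241, 0.155], [-0.002, 0.545, -0.838]]
ft_force: [-6.1, -1.8, 7.7]
grip_width: 0.0081
```

Request:
arm_command --rows "1 0 8 -2 0 0 0; 1 0 8 -1 0 0 0; 1 0 6 -1 0 0 0; 1 0 0 0 0 0 0; 1 0 0 0 0 0 0"

```text
time_s: 9.12
position: [0.5757, -0.1882, 0.1842]
tool_rot: [[-0.286, 0.803, 0.523], [0.958, 0.24, 0.155], [-0.001, 0.546, -0.838]]
ft_force: [-2.4, -2.3, 3.9]
grip_width: 0.0075
```

```bash
python3 - <<'E'
from h import *
for n in("top","scene","wrist"):
    cv2.imwrite(f"pics/{n}6.png",eyes.get_image(n)[:,:,::-1])
s=readout.observe();print(s["position"],s["ft_force"],s["q"])
a=cv2.imread("pics/scene6.png")[120:240,245:345];b=cv2.imread("pics/top6.png")[130:230,230:310]
a=cv2.resize(a,(400,480),interpolation=cv2.INTER_CUBIC);b=cv2.resize(b,(384,480),interpolation=cv2.INTER_CUBIC)
cv2.imwrite("pics/c6.png",np.hstack([a,b]))
E
```

```text
[ 0.57573089 -0.18818195  0.18421972] [-2.44378746 -2.97705348  5.1541993 ] [-42.27191396  19.55144431  90.61119306  34.09740761  56.34441914
 -74.81176057]
```

Request:
arm_command --rows "1 0 5 -1 0 0 0; 1 0 5 0 0 0 0; 1 0 4 0 0 0 0; 1 0 0 0 0 0 0; 1 0 0 0 0 0 0"

```text
time_s: 9.68
position: [0.5862, -0.1851, 0.1923]
tool_rot: [[-0.286, 0.804, 0.522], [0.958, 0.24, 0.155], [-0.001, 0.544, -0.839]]
ft_force: [-4.3, -5.2, 2.6]
grip_width: 0.0081
```

Request:
arm_command --rows "0.6 0 0 0 0 0 0; 0.6 0 0 0 0 0 0; 0.6 0 0 0 0 0 0; 0.6 0 0 0 0 0 0; 0.6 0 0 -15 0 0 0"

```text
time_s: 10.1
position: [0.5782, -0.1858, 0.2027]
tool_rot: [[-0.287, 0.805, 0.519], [0.958, 0.239, 0.159], [0.004, 0.543, -0.84]]
ft_force: [-0.1, 1.2, -0.0]
grip_width: 0.0342
```

Request:
arm_command --rows "0.6 0 0 -20 0 0 0; 0.6 0 0 -30 0 0 0; 0.6 0 0 -35 0 0 0; 0.6 0 0 -30 0 0 0; 0.6 0 0 -20 0 0 0"

```text
time_s: 10.52
position: [0.5072, -0.2082, 0.3206]
tool_rot: [[-0.286, 0.803, 0.523], [0.958, 0.241, 0.154], [-0.003, 0.546, -0.838]]
ft_force: [0.4, 0.5, -0.2]
grip_width: 0.0341
```

Request:
arm_command --rows "0.6 0 0 0 0 0 0; 0.6 0 0 0 0 0 0"

```text
time_s: 10.68
position: [0.5079, -0.2081, 0.3184]
tool_rot: [[-0.286, 0.803, 0.523], [0.958, 0.24, 0.155], [-0.001, 0.545, -0.838]]
ft_force: [-0.7, -0.1, 0.1]
grip_width: 0.0339
```

```bash
python3 - <<'E'
from h import *
for n in("top","scene","wrist"):
    cv2.imwrite(f"pics/{n}7.png",eyes.get_image(n)[:,:,::-1])
m=eyes.camera_model("wrist");np.savez("w7.npz",**m)
s=readout.observe();print(s["position"],s["ft_force"],s["q"])
v=np.load("v.npy")
for n in("top","scene","wrist"):
    print(n,[proj(eyes.camera_model(n),world(v,P)).round(0).tolist() for P in (hin(.195,.093,v[4]),hin(.195,-.033,v[4]),hin(.151,.129,v[4]))])
a=cv2.imread("pics/scene7.png")[125:225,260:345];b=cv2.imread("pics/top7.png")[140:215,228:313];w=cv2.imread("pics/wrist7.png")
a=cv2.resize(a,(340,400),interpolation=cv2.INTER_CUBIC)[:300];a=cv2.resize(cv2.imread("pics/scene7.png")[135:210,260:345],(340,300),interpolation=cv2.INTER_CUBIC)
b=cv2.resize(b,(340,300),interpolation=cv2.INTER_CUBIC)
left=np.vstack([a,b]); w=cv2.resize(w[0:420,110:430],(457,600),interpolation=cv2.INTER_CUBIC)
cv2.imwrite("pics/c7.png",np.hstack([left,w]))
E
```

```text
[ 0.50814434 -0.20745147  0.31662644] [-0.94816436  0.15457205 -0.373657  ] [-50.20035158   8.22881585  82.97035582  30.97270936  76.75018179
 -70.84683006]
top [[263.0, 189.0], [309.0, 175.0], [247.0, 186.0]]
scene [[285.0, 157.0], [330.0, 167.0], [276.0, 163.0]]
wrist [[291.0, 121.0], [291.0, 262.0], [292.0, 80.0]]
```

View pics/c7.png

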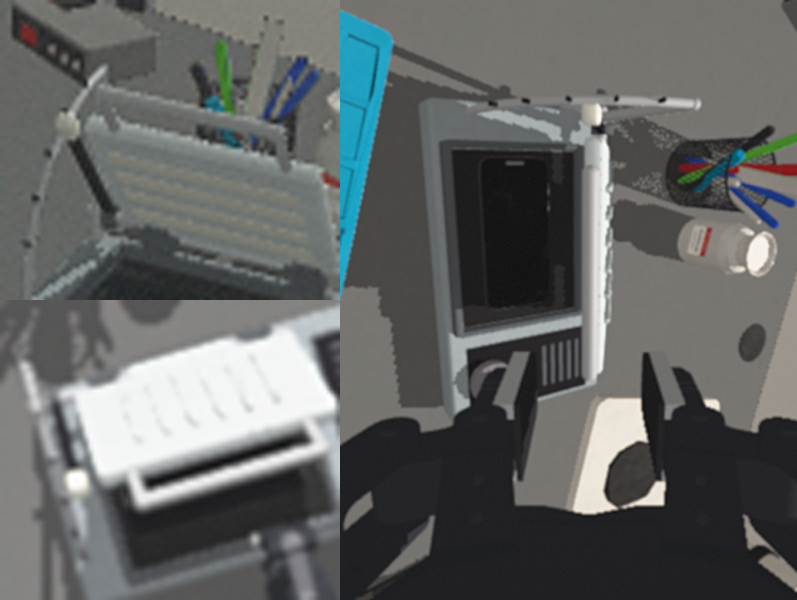

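Hood stands close to the preset: in the wrist view (nearly edge-on) the bar is at about wrist column 290 and the preset tip at about 287. One last zoomed view to measure that precisely.

```bash
python3 - <<'E'
from h import *
K=cv2.INTER_CUBIC
w=cv2.imread("pics/wrist7.png")[65:265,265:320]; w=cv2.rotate(w,cv2.ROTATE_90_COUNTERCLOCKWISE) # x=row-65, y=319-col
w=cv2.resize(w,None,fx=4,fy=4,interpolation=K)
a=cv2.resize(cv2.imread("pics/scene7.png")[145:205,268:348],None,fx=5,fy=6,interpolation=K)
b=cv2.resize(cv2.imread("pics/top7.png")[155:205,238:318],None,fx=5,fy=7.2,interpolation=K)[:360]
cv2.imwrite("pics/c8.png",np.vstack([w,np.hstack([a,b])]))
v=np.load("v.npy")
for n,m in (("wrist",np.load("w7.npz")),("scene",eyes.camera_model("scene")),("top",eyes.camera_model("top"))):
  for a in (50,54,58):
    r=np.radians(a); print(n,a,[proj(m,world(v,P)).round(1).tolist() for P in (hin(.195,.09,r),hin(.195,-.03,r),hin(.15,.115,r,.007),hin(.15,.115,r,-.007),hin(.151,.129,r),hin(.06,.129,r))])
E
```

```text
wrist 50 [[271.7, 124.9], [273.3, 258.9], [286.4, 95.8], [271.6, 95.9], [278.7, 79.8], [289.4, 87.4]]
wrist 54 [[288.1, 124.9], [288.0, 259.4], [297.7, 95.7], [282.7, 95.8], [290.2, 79.6], [292.9, 87.4]]
wrist 58 [[304.7, 124.8], [302.8, 259.5], [308.9, 95.7], [293.9, 95.7], [301.7, 79.6], [296.5, 87.4]]
scene 50 [[283.6, 162.4], [326.7, 172.1], [280.2, 165.8], [278.4, 170.3], [274.6, 166.9], [282.6, 180.6]]
scene 54 [[285.4, 158.0], [328.5, 167.5], [281.5, 162.7], [279.7, 166.9], [276.0, 163.6], [283.1, 179.4]]
scene 58 [[287.3, 153.9], [330.2, 163.1], [283.0, 159.7], [281.1, 163.7], [277.4, 160.5], [283.6, 178.2]]
top 50 [[265.1, 193.5], [308.6, 180.3], [252.8, 185.7], [254.0, 189.9], [248.5, 189.5], [244.0, 173.8]]
top 54 [[263.9, 189.2], [307.7, 175.9], [251.7, 182.3], [253.1, 186.8], [247.5, 186.2], [243.6, 172.5]]
top 58 [[262.6, 184.6], [306.6, 171.3], [250.7, 178.8], [252.1, 183.4], [246.4, 182.8], [243.2, 171.3]]
```

View pics/c8.png

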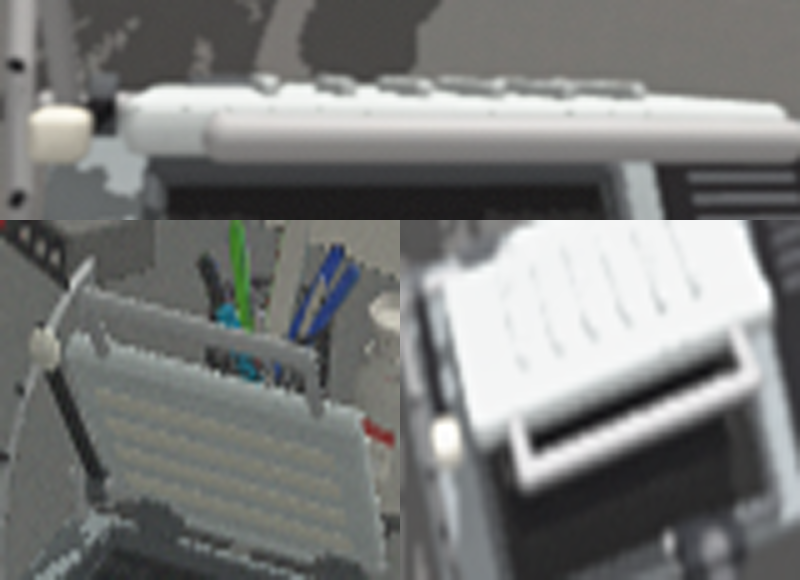

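The wrist strip has the bar centre at column ~284.7, the panel's front edge at ~288.7 and the preset tip at ~285.2. That puts the hood within about 1° of the preset (estimates 0 to +1.2°), so I'll leave it. For the button, I'll turn the tool so the camera points away from the raised hood.

Request:
arm_command --rows "1 0 0 -20 6.6 0 0; 1 0 0 -20 6.6 0 0; 1 0 0 -20 6.6 0 0; 1 0 0 -10 6.6 0 0; 1 0 0 0 6.6 0 0"

```text
time_s: 11.25
position: [0.4808, -0.2163, 0.3835]
tool_rot: [[-0.286, 0.958, -0.002], [0.958, 0.286, -0.005], [-0.004, -0.003, -1.0]]
ft_force: [0.8, -0.9, 0.0]
grip_width: -0.0001
```

Request:
arm_command --rows "1 0 0 0 0 0 7; 1 0 0 0 0 0 7; 1 0 0 0 0 0 7; 1 0 0 0 0 0 7; 1 0 0 0 0 0 7"

```text
time_s: 11.67
position: [0.481, -0.2158, 0.3798]
tool_rot: [[0.319, 0.948, -0.002], [0.948, -0.319, 0.002], [0.001, -0.002, -1.0]]
ft_force: [-0.1, 0.3, -0.5]
grip_width: -0.0002
```

Request:
arm_command --rows "1 0 0 0 0 0 7; 1 0 0 0 0 0 7; 1 0 0 0 0 0 7; 1 0 0 0 0 0 7; 1 0 0 0 0 0 7"

```text
time_s: 12.08
position: [0.4809, -0.2159, 0.3798]
tool_rot: [[0.805, 0.593, -0.002], [0.593, -0.805, 0.002], [-0.001, -0.002, -1.0]]
ft_force: [0.2, -0.1, -0.3]
grip_width: 0.0003
```

Request:
arm_command --rows "1 0 0 0 0 0 7; 1 0 0 0 0 0 7; 1 0 0 0 0 0 7; 1 0 0 0 0 0 7; 1 0 0 0 0 0 7"

```text
time_s: 12.5
position: [0.4809, -0.2159, 0.3798]
tool_rot: [[1.0, 0.024, -0.002], [0.024, -1.0, 0.002], [-0.002, -0.002, -1.0]]
ft_force: [0.2, -0.3, -0.9]
grip_width: 0.0001
```

Request:
arm_command --rows "1 0 0 0 0 0 7; 1 0 0 0 0 0 7; 1 0 0 0 0 0 7; 1 0 0 0 0 0 7; 1 0 0 0 0 0 7"

```text
time_s: 12.92
position: [0.4809, -0.2158, 0.3798]
tool_rot: [[0.833, -0.554, -0.002], [-0.554, -0.833, 0.002], [-0.003, -0.0, -1.0]]
ft_force: [-0.2, -0.3, -0.4]
grip_width: -0.0001
```

Request:
arm_command --rows "1 0 0 0 0 0 7; 1 0 0 0 0 0 7; 1 0 0 0 0 0 7; 1 0 0 0 0 0 7; 1 0 0 0 0 0 7"

```text
time_s: 13.33
position: [0.4809, -0.2159, 0.3798]
tool_rot: [[0.364, -0.931, -0.002], [-0.931, -0.364, 0.002], [-0.002, 0.001, -1.0]]
ft_force: [-0.9, 0.1, -0.5]
grip_width: -0.0004
```

Request:
arm_command --rows "1 0 0 0 0 0 5; 1 0 0 0 0 0 0; 1 0 0 0 0 0 0"

```text
time_s: 13.58
position: [0.4807, -0.216, 0.3803]
tool_rot: [[0.29, -0.957, -0.001], [-0.957, -0.29, 0.001], [-0.002, 0.001, -1.0]]
ft_force: [-0.5, 0.0, 0.4]
grip_width: -0.0002
```

Request:
arm_command --rows "1 28 -18 0 0 0 0; 1 28 -18 0 0 0 0; 1 28 -18 0 0 0 0; 1 28 -18 0 0 0 0; 1 28 -18 0 0 0 0"

```text
time_s: 14.0
position: [0.6078, -0.3251, 0.3807]
tool_rot: [[0.29, -0.957, -0.0], [-0.957, -0.29, 0.0], [-0.001, 0.0, -1.0]]
ft_force: [-0.0, -0.7, 1.6]
grip_width: 0.0003
```

Request:
arm_command --rows "1 0 0 35 0 0 0; 1 0 0 35 0 0 0; 1 0 0 35 0 0 0; 1 0 0 0 0 0 0; 1 0 0 0 0 0 0"

```text
time_s: 14.42
position: [0.6065, -0.3242, 0.2752]
tool_rot: [[0.288, -0.958, -0.003], [-0.958, -0.288, 0.003], [-0.003, 0.002, -1.0]]
ft_force: [-0.1, -0.8, 0.1]
grip_width: -0.0003
```

```bash
python3 - <<'E'
from h import *
s=readout.observe(); m=eyes.camera_model("wrist"); im=eyes.get_image("wrist"); cv2.imwrite("pics/w9.png",im[:,:,::-1])
v=np.load("v.npy"); B=world(v,(v[5],-.11,v[6])); R=s["tool_rot"];p=s["position"]
print(p,s["q"]); print("btn pred",proj(m,B),"tip",proj(m,p-R[:,2]*.02))
g=cv2.GaussianBlur(cv2.cvtColor(im,cv2.COLOR_RGB2GRAY),(3,3),0)
u,w=proj(m,B).astype(int); y0,x0=max(0,w-60),max(0,u-60); c=g[y0:w+60,x0:u+60]
for p2 in (22,18,14):
    h=cv2.HoughCircles(c,cv2.HOUGH_GRADIENT,1,10,param1=80,param2=p2,minRadius=8,maxRadius=45)
    print(p2,None if h is None else (h[0,:5]+[x0,y0,0]).round(1).tolist())
d=cv2.resize(c,(40,40),interpolation=cv2.INTER_AREA); print((x0,y0,c.shape))
for r in d: print("".join(" .:-=+*#%@"[min(9,int(i)*10//200)] for i in r))
E
```

```text
[ 0.60649228 -0.32422426  0.27517541] [-3.79664209e+01  3.56865624e+01  3.97483029e+01  9.80308419e-04
  1.04799170e+02  1.25271816e+02]
btn pred [282.08138851 172.79683734] tip [284.28337306 262.46149364]
22 [[273.5, 182.5, 40.0], [282.5, 173.5, 12.2]]
18 [[267.5, 182.5, 44.4], [257.5, 182.5, 44.4], [282.5, 173.5, 12.2], [279.5, 186.5, 33.3], [268.5, 166.5, 34.3]]
14 [[267.5, 182.5, 44.4], [257.5, 182.5, 44.4], [266.5, 165.5, 35.5], [284.5, 182.5, 28.8], [287.5, 164.5, 26.6]]
(np.int64(222), np.int64(112), (120, 120))
++++++++++++++++++++++++++++++++++++++++
++++++++++++++++++++++++++++++++++++++++
++++++++++++++++++++++++++++++++++++++++
++++++++++++++++++++++++++++++++++++++++
++++++++++++++++++++++++++++++++++++++++
++++++++++++++++++++++++++++++++++++++++
++++++++++++++++++++++++++++++++++++++++
++++++++++++++++++++++++++++++++++++++++
**+*++++++++++++++++++++++++++++++++++++
##############################*=-==+++++
---====================++=*###*-----==++
..........................=###*---------
..........................=###*---------
...................:::....=###*---------
-
[... 364 characters left out ...]
---
:-.--.........:+*=:....--:-==*+---------
:-.--..........:+*+=-===:.-+*#+---------
:-.--...........:=+**++:..=###+---------
.:.::.............::-::...+###+---------
..........................*###+---------
..........................*###=---------
------------------------:-*###=---------
##############################=--------=
##############################=--------=
##############################=--------=
***************************###=--------=
=============================+=---------
-------===-=-==================---------
......::::::::::::::::::::=+==----------
..........................=+==----------
............:::::::.......=+==----------
..........................++==----------
```

The Hough circle for the button is at (282.5,173.5), and the fit predicted (282,173), so the position is confirmed. Descending.

Request:
arm_command --rows "1 0 -2 38 0 0 0; 1 0 0 38 0 0 0; 1 0 0 38 0 0 0; 1 0 0 38 0 0 0; 1 0 0 34 0 0 0"

```text
time_s: 14.88
position: [0.6103, -0.3252, 0.0923]
tool_rot: [[0.288, -0.958, 0.005], [-0.958, -0.288, -0.004], [0.005, -0.004, -1.0]]
ft_force: [0.9, 0.1, -0.5]
grip_width: -0.0002
```

Request:
arm_command --rows "1 0 0 0 0 0 0; 1 0 0 5 0 0 0; 1 0 0 5 0 0 0; 1 0 0 5 0 0 0; 1 0 0 0 0 0 0"

```text
time_s: 15.3
position: [0.6092, -0.3245, 0.0766]
tool_rot: [[0.287, -0.958, 0.002], [-0.958, -0.287, -0.001], [0.002, -0.001, -1.0]]
ft_force: [-0.0, -0.1, 0.4]
grip_width: 0.0002
```

Request:
arm_command --rows "1 0 0 4 0 0 0; 1 0 0 4 0 0 0; 1 0 0 0 0 0 0"

```text
time_s: 15.55
position: [0.6084, -0.3239, 0.0668]
tool_rot: [[0.286, -0.958, -0.001], [-0.958, -0.286, 0.0], [-0.001, 0.0, -1.0]]
ft_force: [-0.4, 0.0, -0.1]
grip_width: 0.0001
```

Request:
arm_command --rows "1 0 0 4 0 0 0; 1 0 0 4 0 0 0; 1 0 0 0 0 0 0"

```text
time_s: 15.8
position: [0.6083, -0.3238, 0.0583]
tool_rot: [[0.286, -0.958, -0.001], [-0.958, -0.286, 0.001], [-0.001, 0.001, -1.0]]
ft_force: [-0.2, -0.3, 0.1]
grip_width: -0.0003
```

Request:
arm_command --rows "1 0 0 4 0 0 0; 1 0 0 4 0 0 0; 1 0 0 0 0 0 0"

```text
time_s: 16.05
position: [0.6083, -0.3238, 0.0502]
tool_rot: [[0.286, -0.958, -0.001], [-0.958, -0.286, 0.001], [-0.001, 0.001, -1.0]]
ft_force: [0.9, 0.0, 0.2]
grip_width: -0.0002
```

Request:
arm_command --rows "1 0 0 3 0 0 0; 1 0 0 3 0 0 0; 1 0 0 0 0 0 0"

```text
time_s: 16.3
position: [0.6084, -0.3239, 0.0446]
tool_rot: [[0.286, -0.958, -0.001], [-0.958, -0.286, 0.001], [-0.001, 0.001, -1.0]]
ft_force: [0.3, -0.2, -0.6]
grip_width: -0.0001
```

Request:
arm_command --rows "1 0 0 2 0 0 0; 1 0 0 2 0 0 0; 1 0 0 0 0 0 0"

```text
time_s: 16.55
position: [0.6085, -0.3239, 0.0409]
tool_rot: [[0.286, -0.958, -0.0], [-0.958, -0.286, 0.0], [-0.0, 0.0, -1.0]]
ft_force: [0.8, -0.3, 0.6]
grip_width: -0.0002
```

Request:
arm_command --rows "1 0 0 2 0 0 0; 1 0 0 2 0 0 0; 1 0 0 0 0 0 0"

```text
time_s: 16.8
position: [0.6088, -0.3241, 0.0372]
tool_rot: [[0.286, -0.958, 0.0], [-0.958, -0.286, -0.0], [0.0, -0.0, -1.0]]
ft_force: [0.3, 1.0, 1.4]
grip_width: 0.0001
```

Contact is beginning, right where expected (~0.037). Press on in 2 mm steps.

Request:
arm_command --rows "1 0 0 2 0 0 0; 1 0 0 0 0 0 0"

```text
time_s: 16.97
position: [0.6088, -0.3241, 0.0354]
tool_rot: [[0.286, -0.958, 0.0], [-0.958, -0.286, -0.0], [0.0, -0.0, -1.0]]
ft_force: [0.3, 0.4, 2.5]
grip_width: 0.0
```

Request:
arm_command --rows "1 0 0 2 0 0 0; 1 0 0 0 0 0 0"

```text
time_s: 17.13
position: [0.6088, -0.3241, 0.0339]
tool_rot: [[0.286, -0.958, 0.001], [-0.958, -0.286, -0.001], [0.001, -0.0, -1.0]]
ft_force: [0.3, 0.5, 4.9]
grip_width: 0.0004
```

Request:
arm_command --rows "1 0 0 1.5 0 0 0; 1 0 0 0 0 0 0"

```text
time_s: 17.3
position: [0.6089, -0.3242, 0.0337]
tool_rot: [[0.287, -0.958, 0.001], [-0.958, -0.287, -0.001], [0.002, -0.001, -1.0]]
ft_force: [-4.2, 2.1, 13.8]
grip_width: 0.0001
```

Force rose at about the spring's rate to about 4–5 N over ~6 mm, then jumped to 14 N, so the button is at its stop. A touch more, then release.

Request:
arm_command --rows "1 0 0 1 0 0 0; 1 0 0 0 0 0 0; 1 0 0 0 0 0 0"

```text
time_s: 17.55
position: [0.6089, -0.3242, 0.0336]
tool_rot: [[0.287, -0.958, 0.002], [-0.958, -0.287, -0.002], [0.002, -0.001, -1.0]]
ft_force: [-5.0, 3.8, 19.0]
grip_width: 0.0
```

Request:
arm_command --rows "1 0 0 -5 0 0 0; 1 0 0 -15 0 0 0; 1 0 0 -30 0 0 0; 1 0 0 -40 0 0 0; 1 0 0 -40 0 0 0"

```text
time_s: 17.97
position: [0.608, -0.3236, 0.1611]
tool_rot: [[0.286, -0.958, -0.002], [-0.958, -0.286, 0.002], [-0.002, 0.002, -1.0]]
ft_force: [-0.5, -0.2, 0.5]
grip_width: 0.0003
```

Request:
arm_command --rows "1 0 0 -40 0 0 0; 1 0 0 -40 0 0 0; 1 0 0 -30 0 0 0; 1 0 0 0 0 0 0; 1 0 0 0 0 0 0"

```text
time_s: 18.38
position: [0.6089, -0.3242, 0.2721]
tool_rot: [[0.286, -0.958, 0.002], [-0.958, -0.286, -0.002], [0.003, -0.002, -1.0]]
ft_force: [0.4, -0.4, -0.7]
grip_width: 0.0001
```

```bash
python3 - <<'E'
from h import *
s=readout.observe(); print(s["time_s"],s["position"],s["ft_force"])
for n,(y,x,h,w) in dict(scene=(140,262,45,70),top=(155,235,50,80)).items():
    im=eyes.get_image(n)[:,:,::-1]; cv2.imwrite(f"pics/{n}10.png",im); o=cv2.imread(f"pics/{n}7.png")
    d=np.abs(im.astype(int)-o).max(2)[y:y+h,x:x+w]; print(n,"changed px >40:",(d>40).sum(),"of",d.size, np.argwhere(d>40)[:6].tolist())
    o0=cv2.imread(f"pics/{n}0.png"); dd=np.abs(im.astype(int)-o0).max(2)>60; print("vs start, rows>230:",dd[230:300,180:420].sum(), "spool region", dd[150:190,130:190].sum() if n=="top" else "")
E
```

```text
18.3833 [ 0.60891785 -0.3242392   0.27212673] [ 0.44550597 -0.43112342 -0.73279309]
scene changed px >40: 0 of 3150 []
vs start, rows>230: 0 spool region 
top changed px >40: 1091 of 4000 [[0, 72], [0, 73], [0, 74], [0, 75], [0, 76], [0, 77]]
vs start, rows>230: 6676 spool region 0
```

```bash
python3 -c "
from rig import env; print(env.close_job())"
```

```text
the job is handed in; nothing more can be done
None
```

I raised the hood by its handle, let go of it, then pressed the start button to its stop and released it. I handed the job in at about 18.5 s.

**Hood angle:** I estimate the hood stands about 1° above the preset arm. The cameras did not fully agree:
- **Wrist camera**, looking almost along the hood's edge: +0.9 to +1.3°, or about 0° if I allow for a camera offset.
- **Top camera:** about −0.8°.
- **Scene camera:** about +2.5°.

I left the hood there. By the time I had pressed the button, moving it again would have broken the order asked.

**Start button:** the force rose to about 5 N over roughly 6 mm of travel. It then climbed to 19 N with no further movement, so the button was fully down. After I let go and backed off, the wrist force was back to about zero.

**Other items:** in the scene picture nothing changed in the hood and preset area between letting go and the end. Nothing changed in the mat area in front of the unit either, or in the top view around where I took the spool to be. The arm hid parts of the top view. I did not check the tweezers or the glass specifically at the end. The glass lay on the bed when I saw it with the hood up.

**First grasp:** the fingers first shut on nothing, because their tips ended about 35 mm short of where the reported tool pose put them. I went deeper by feel until the bar was held. The wrist force stayed below about 20 N in every reading.

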